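# Load the cell carrier and hold it in the contact jig

### The job

Put the green cell into pocket 1 of the grey carrier (one white dot), then the pink cell into pocket 2 (two dots), each upright and fully down. Then push the loaded carrier along the jig until its whole front face is flush against the blue fence, and finish while still holding it there: one firm diagonal push of the fingertips from the orange-marked ledge, forward into the fence and down onto the bed together, not let go at the end. Leave the solder spool, the white tape and the flux bottle where they stand.

Things in the scene. Friction and masses are not known exactly. Their poses are not given: they have to be found in the camera images.
- carrier: grey acetal cell carrier, 84 x 84 x 34 mm, 0.35 kg, smooth (friction about 0.3), loose on the jig bed. Origin: centre of its underside; x towards the fence, y left, z up. Front block (x -12 to +42 mm) 34 mm high, two round blind pockets on top; behind it (x -42 to -12 mm) a flat ledge 14 mm high, 84 mm wide. Ledge and the upright rear wall of the block: orange mark 40 mm wide, push there.
- pocket1 (a point): centre of the floor of pocket 1, at (15, 21, 8) mm in the carrier, the left pocket seen from the ledge, marked with one white dot; pocket 20.5 mm in diameter, 26 mm deep, mouth 26 mm above this point
- pocket2 (a point): centre of the floor of pocket 2, at (15, -21, 8) mm in the carrier, the right pocket, marked with two white dots; same size
- push_corner (a point): middle of the inner corner where ledge and rear wall of the carrier meet, at (-12, 0, 14) mm in the carrier; fingers go behind it on the ledge (30 mm deep, wall 20 mm high) and press towards +x of the carrier and down, about 12 to 15 N each way. Sliding takes 1 to 2 N; pushed against the fence it turns square by itself, best before it is pressed down.
- carrier_front (a point): foot of the middle of the carrier's front face, at (42, 0, 0) mm in the carrier
- cell_green: green cylindrical cell, 18.2 mm in diameter, 65 mm tall, 46 g, standing upright on the bench; origin at the centre of its lower end, z up along it
- cell_pink: pink cylindrical cell, the same size and origin
- jig_fence: blue fence fixed across the far end of the jig, 150 mm long, 16 mm thick, 36 mm high above the bed (two screw heads 4 mm more). Origin: foot of the middle of its inner face, on the bed; x points through the fence away from the bed, y along it. The carrier is flush when carrier_front has x = 0 here.
- jig_bed: flat light grey bed of the jig, 150 x 150 mm, fixed; its top is 12 mm above the bench and the carrier slides on it. Origin: centre of its underside, 6 mm below its top; the fence's inner face lies 58 mm along +x.
- solder_spool: blue spool of solder wire, 62 mm across, 45 mm high, standing loose; bystander; origin centre of its underside
- tape_white: roll of white tape, 70 mm across, 24 mm high, lying loose; bystander; origin centre of its underside
- flux_bottle: brown bottle with black cap, 38 mm across, 75 mm high, standing loose; bystander; origin centre of its underside
Things that resemble listed ones, but are neither listed nor needed, are in the scene too. What is shaped like the cell_pink but black is not meant.

How it is judged:
On the way, in this order (a step that is already met when the one before it is completed fails the run):
1. the green cell stands fully down in pocket 1, let go (horizontal distance between cell_green and pocket1 below 0.004 m and z of cell_green in the frame of carrier below 0.0125 m and angle between cell_green's own z axis and vertical below 0.1 rad and contact force between cell_green and the fingers below 0.3 N), for 0.2 s.
2. then the pink cell stands fully down in pocket 2, let go, the green one still in pocket 1 (horizontal distance between cell_green and pocket1 below 0.004 m and z of each of cell_green, cell_pink in the frame of carrier below 0.0125 m and angle between each of cell_green, cell_pink's own z axis and vertical below 0.1 rad and horizontal distance between cell_pink and pocket2 below 0.004 m and contact force between cell_pink and the fingers below 0.3 N), for 0.2 s.
3. then the carrier is pressed flush against the fence and down on the bed (x of carrier_front in the frame of jig_fence above -0.002 m and angle between the x axis of carrier and the x axis of jig_fence, either way round below 0.03 rad and angle between carrier's own z axis and vertical below 0.03 rad and y of carrier in the frame of jig_fence between -0.033 and 0.033 m and contact force between carrier and jig_fence above 4 N and contact force between carrier and jig_bed above 10 N and contact force between the fingers and carrier above 5 N and distance between the grasp point and push_corner below 0.06 m), for 0.2 s.
At the end, for the whole second after the job is handed in: Still pressed by the fingers (over 5 N, TCP within 60 mm of push_corner): carrier within 2 mm and 0.03 rad of the fence, whole face on it, flat, still; over 4 N on the fence, over 10 N on the bed. Green in pocket 1, pink in pocket 2: 4 mm of the axis, 4.5 mm of the floor, 0.1 rad of upright (all of step 2 and all of step 3 and contact force between cell_green and the fingers below 0.3 N and linear speed of carrier below 0.01 m/s); the arm keeps its last pose, push and grip.
It fails at once if the solder spool is shifted by more than 20 mm (distance of solder_spool from where it was at the start of the episode above 0.02 m).
It fails at once if the white tape is shifted by more than 20 mm (distance of tape_white from where it was at the start of the episode above 0.02 m).
It fails at once if the flux bottle is shifted by more than 20 mm (distance of flux_bottle from where it was at the start of the episode above 0.02 m).
It also fails if it takes over 64 s, if anything falls off the work surface, if the arm or the gripper's body presses on something with over 40 N, if the wrist force passes 120 N, or if a joint passes its speed limit or range.

### The arm

A 6-joint arm with a two-finger parallel gripper is mounted at the origin on a cart in front of the work surface, level with it; the furniture and walls round the work are solid. World frame = base frame: x ahead of the robot, y to its left, z up, the work surface at z = 0. Lengths are in m, angles in rad, forces in N, time in s.
With the tool pointing down it reaches from about 0.375 to 0.9 m from the base axis. Payload 3.1 kg.
Tool frame: the origin (TCP) lies between the finger pads, 19 mm behind the fingertips; this is the grasp point; z points along the fingers, y is the line along which they close (so a half turn about z gives the same grasp; the last joint's range is limited). The gripper opens to 85 mm and grips with 20 to 120 N. Pads are 22 mm wide; open, the fingers measure 114 mm over their backs; the gripper's body (76 mm by 85 mm) begins 54 mm behind the grasp point. The pads swing forward as they close: fully open they stand 13 mm farther back than shut.
Start: joints at [-1.29, 0.527, 1.433, -0, 1.181, -0.178], TCP at [0.277, -0.56, 0.25] pointing down, gripper open.
Joint ranges: [-3.08, 3.08], [-0.75, 2.2], [0.22, 2.44], [-1.43, 4.57], [0, 2.65], [-2.85, 2.85]. Speed limits (rad/s): [2.79, 2.79, 3.14, 3.14, 3.14, 3.14].

### API

Orientations are given as a unit quaternion [x, y, z, w].
In Python, from station import manip gives the robot as it stands.
- The arm moves only by the tool drive_tool, never from a script. Its argument "motion" is a list that holds one entry, the list of rows, each a list of 5 numbers: the finger opening in mm, from 0 to 85.4, then the shift along the tool's x, y, z in units of 30 mm (1.0 is 30 mm), then the turn about the tool's z in units of 8 degrees (1.0 is 8 degrees). In form: [[[fingers, x, y, z, yaw], ...]]. A call has 1 to 10 rows; each row is the pose to reach, as a shift and turn from the pose commanded when the call began, along the tool's axes at that moment; what a row does not reach only later rows make up. A row lasts 1/10 s, in which the tool goes at most 50 mm and 8.59 degrees, less where a joint would pass 70% of its speed; a pose out of reach is approached as far as the arm can. A call with a gripper value outside its range is refused whole. The fingers move at their own pace and stop on an object; "squeeze" is the grip in N (left out, the last holds). Time passes only in rows, so rows that repeat a pose let the fingers close. It gives the time, the measured TCP pose, the force, the opening and the grip force at its end, in the units of the state.
- manip.sense(): the state, without advancing time (a new reading comes with each control period).
- manip.snapshot(name): name is "side" or "top"; returns the picture (400x640x3 uint8, red, green, blue); there is no depth.
- manip.camera_model(name): a dict with "fov_y" (degrees; the focal length in pixels is half the picture's height over the tangent of half this angle, whatever the lens; pixels are square), "cx", "cy" (the principal point, pixels), "origin" and "orientation" of the camera in the world. Camera axes: x right, y up, looking along -z (the intrinsics and any distortion apply to the point x, -y, -z); pixel columns grow to the right and rows downward; lengths in m; the calibration is good to about 2 mm. A picture is of the moment at which its call begins. camera_model takes no time and is no camera call.
- manip.sign_off(): hands the job in; it is judged then, once.
The state is a dict: "t": time; "q": joint angles; "qd": joint speeds; "tau": joint torques, N m; "tcp_pos": TCP position; "tool_rot": TCP orientation; "force": force on the tool from outside, world axes, zero at the start; "ft_torque": the same for the moment, N m; "finger_gap": opening from 0.0 (shut) to 1.0 (fully open); "gripper_force": force on a finger pad.
Only numpy, scipy, OpenCV 4.12 (cv2) and the standard library are available. Lean on these libraries where they do the work, as an engineer would, in place of code of your own. Each camera call takes 0.05 s, during which the arm holds its last target. There are 200 camera calls.

## Working session

There is one attempt and no reset: what is moved stays moved. The work goes in short steps, Python scripts to look and compute and a tool call to move; the robot and the scene stay as the last step left them, time stands still between calls to the robot, and variables do not carry over. Pictures are saved under pics/ and viewed, at most 10 in all, crops included, and the job is handed in when it is done.

Besides the shell and the picture viewer there is one more tool, called as name([rows], argument=value, ...), one row to a line, values as JSON. drive_tool: Moves the arm, as the interface text tells. Its arguments: {"type":"object","properties":{"motion":{"type":"array","items":{"type":"array","items":{"type":"array","items":{"type":"number"}}}},"squeeze":{"type":"number"}},"required":["motion"]}

```bash
mkdir -p pics; python3 - <<'E'
from station import manip
import cv2
for n in("side","top"):
    im=manip.snapshot(n); cv2.imwrite(f"pics/{n}0.png",im[:,:,::-1]); print(manip.camera_model(n))
s=manip.sense();print(s)
E
```

```text
{'fov_y': 45.96232130175865, 'cx': 319.182197043736, 'cy': 201.27815792629085, 'origin': array([0.37565939, 0.74190074, 0.59231603]), 'orientation': array([-0.03658444,  0.46905823,  0.87806065, -0.08749546])}
{'fov_y': 45.388493105964315, 'cx': 323.9414897761759, 'cy': 201.50028070054043, 'origin': array([ 0.31039264, -0.02071317,  1.19060456]), 'orientation': array([ 0.06552812, -0.0629975 , -0.70236473,  0.70598949])}
{'t': 0.1, 'q': array([-1.29048941e+00,  5.28368217e-01,  1.43378914e+00,  1.87207826e-05,
        1.18139174e+00, -1.78498141e-01]), 'qd': array([ 0.00044934, -0.00256297, -0.00269576, -0.00135719, -0.00107794,
        0.00130854]), 'tau': array([-8.25899479e-04, -4.43305421e+01, -1.78586143e+01, -3.01074770e-04,
        3.86219457e-03, -3.63733321e-06]), 'tcp_pos': array([ 0.27665817, -0.55975136,  0.24912973]), 'tool_rot': array([ 9.73802775e-01,  2.27392168e-01, -4.11293789e-05, -9.77395778e-04]), 'force': array([0.91750203, 0.37852265, 0.3160299 ]), 'ft_torque': array([-0.06200368, -0.03432312,  0.01912447]), 'gripper_force': 0.0, 'finger_gap': 0.9965845342767149}
```

View pics/side0.png

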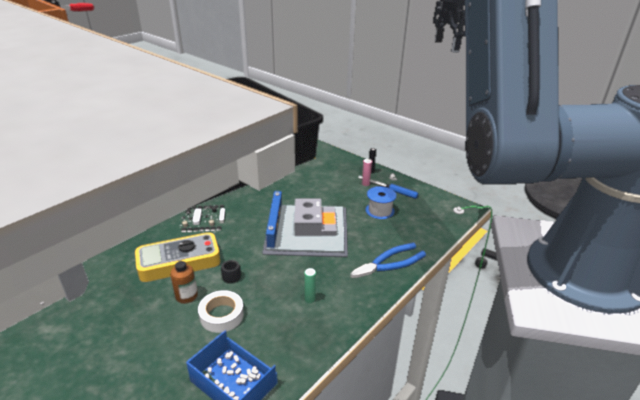

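View pics/top0.png

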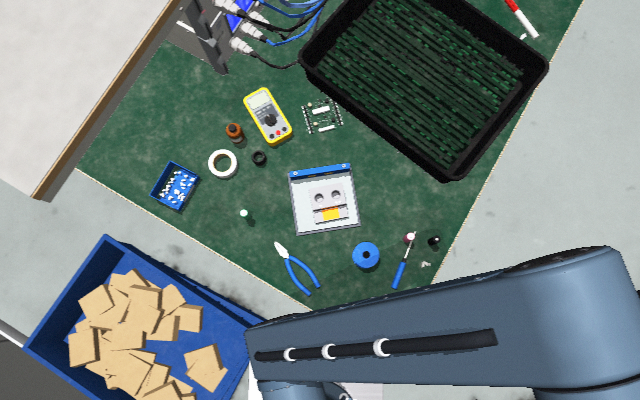

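Candidates for the wanted things:
- **Green cell:** side (310,285), top (245,215).
- **Pink cell:** side (367,173), top (409,238). The black lookalike is at side (373,158), top (434,241).
- **Carrier:** side (312,217), top (328,198). The black roll at (231,271) is ignored.

I'll check these in close crops.

```bash
python3 - <<'E'
import cv2
for n,(x,y,w,h) in {"side":(250,140,190,168),"top":(233,155,212,130)}.items():
    im=cv2.imread(f"pics/{n}0.png")[y:y+h,x:x+w]
    cv2.imwrite(f"pics/{n}0c.png",cv2.resize(im,None,fx=3.5,fy=3.5,interpolation=cv2.INTER_CUBIC))
E
cat > h.py <<'E'
import numpy as np
from scipy.spatial.transform import Rotation as R
from station import manip
CM={n:manip.camera_model(n) for n in("side","top")}
def ray(n,u,v):
    c=CM[n]; f=200/np.tan(np.radians(c["fov_y"])/2)
    d=np.array([(u-c["cx"])/f,-(v-c["cy"])/f,-1]); d=R.from_quat(c["orientation"]).apply(d)
    return np.array(c["origin"]),d/np.linalg.norm(d)
def tri(s,t):
    (o1,d1),(o2,d2)=ray("side",*s),ray("top",*t)
    A=np.stack([d1,-d2],1); k=np.linalg.lstsq(A,o2-o1,rcond=None)[0]
    p,q=o1+k[0]*d1,o2+k[1]*d2
    return (p+q)/2,np.linalg.norm(p-q)
def atz(n,u,v,z):
    o,d=ray(n,u,v); return o+d*(z-o[2])/d[2]
def proj(n,p):
    c=CM[n]; f=200/np.tan(np.radians(c["fov_y"])/2)
    q=R.from_quat(c["orientation"]).inv().apply(np.array(p)-c["origin"])
    return np.array([c["cx"]-f*q[0]/q[2], c["cy"]+f*q[1]/q[2]])
E
```

```text
(no output)
```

View pics/side0c.png

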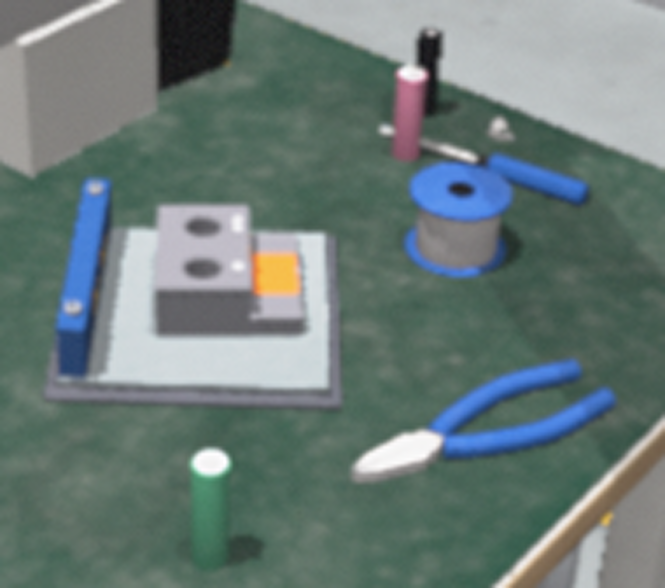

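View pics/top0c.png

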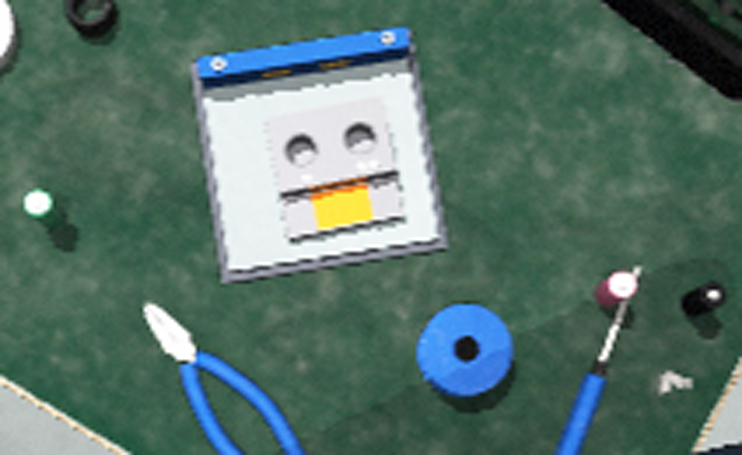

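```bash
cat >> h.py <<'E'
S=lambda u,v:((u+.5)/3.5-.5+250,(v+.5)/3.5-.5+140)
T=lambda u,v:((u+.5)/3.5-.5+233,(v+.5)/3.5-.5+155)
E
python3 - <<'E'
from h import *
np.set_printoptions(precision=4,suppress=True)
P=dict(green=((210,462),(38,204)),pink=((411,74),(622,285)),p1=((203,268),(301,149)),p2=((203,227),(360,137)),
 fl=((155,289),(268,116)),fr=((158,206),(382,97)),nr=((249,206),(395,174)),nl=((252,288),(281,193)),
 screwL=((72,307),(218,64)),screwR=((96,188),(388,38)),bedNL=((339,402),(224,281)),bedNR=((338,234),(446,246)),spool=((461,189),(465,348)))
for k,(s,t) in P.items():
    p,e=tri(S(*s),T(*t)); print(k,p,round(e*1e3,1))
print('black',atz('top',*T(713,294),.065))
print('bottle',tri((182,268),(234,128)),'tape',tri((221,308),(222,164)))
q=manip.sense()['tool_rot'];print(R.from_quat(q).as_matrix())
E
```

```text
green [0.4897 0.1755 0.0651] 1.5
pink [ 0.4366 -0.2206  0.0645] 2.0
p1 [ 0.5317 -0.003   0.0454] 0.1
p2 [ 0.5405 -0.0442  0.0449] 0.2
fl [0.5548 0.0202 0.044 ] 1.3
fr [ 0.5702 -0.0594  0.0453] 2.0
nr [ 0.5158 -0.0683  0.0471] 3.4
nl [0.5007 0.0106 0.0459] 0.3
screwL [0.5913 0.0555 0.0512] 0.9
screwR [ 0.6105 -0.0636  0.0502] 0.0
bedNL [0.4438 0.0515 0.0071] 0.6
bedNR [ 0.4681 -0.1061  0.0091] 1.8
spool [ 0.3943 -0.1158  0.0465] 0.6
black [ 0.4298 -0.2816  0.065 ]
bottle (array([0.7007, 0.2069, 0.0619]), np.float64(0.0020586558787811593)) tape (array([0.6217, 0.2422, 0.0209]), np.float64(0.0019312718460037682))
[[ 0.8966  0.4429 -0.0005]
 [ 0.4429 -0.8966  0.0019]
 [ 0.0004 -0.0019 -1.    ]]
```

The crops confirm the choice: the white-capped green and pink cells, the black lookalike right of the pink one, and the single-dot pocket on the +y side. The heights come out right (65 mm cells, 46 mm carrier top). Next I'll work out the moves.

```bash
cat >> h.py <<'E'
np.set_printoptions(precision=4,suppress=True)
def plan(p,yang):
    s=manip.sense(); M=R.from_quat(s["tool_rot"]).as_matrix()
    d=M.T@(np.array(p)-s["tcp_pos"])/.03
    cur=np.degrees(np.arctan2(M[1,1],M[0,1])); w=(cur-yang+180)%360-180
    print("xyz units",d.round(3),"yaw",round(w/8,3),"| tcp",s["tcp_pos"],"q",s["q"].round(2),"F",s["force"].round(1),"t",round(s["t"],2),"yang",round(cur,2),"gap",round(s["finger_gap"],3),"tilt",M[:,2])
E
python3 -c "
from h import *
plan([.4897,.1755,.2],11)"
```

```text
xyz units [ 17.22  -18.826   1.68 ] yaw -9.339 | tcp [ 0.2767 -0.5598  0.2491] q [-1.29  0.53  1.43  0.    1.18 -0.18] F [0.9 0.4 0.3] t 0.1 yang -63.71 gap 0.997 tilt [-0.0005  0.0019 -1.    ]
```

drive_tool([
  [[45, 17.22, -18.83, 1.68, -9.34], [45, 17.22, -18.83, 1.68, -9.34], [45, 17.22, -18.83, 1.68, -9.34], [45, 17.22, -18.83, 1.68, -9.34], [45, 17.22, -18.83, 1.68, -9.34], [45, 17.22, -18.83, 1.68, -9.34], [45, 17.22, -18.83, 1.68, -9.34], [45, 17.22, -18.83, 1.68, -9.34], [45, 17.22, -18.83, 1.68, -9.34], [45, 17.22, -18.83, 1.68, -9.34]],
], squeeze=40)

```text
t: 1.1
tcp_pos: [0.4157, -0.0792, 0.217]
tool_rot: [0.636, 0.772, 0.0, -0.0]
force: [1.2, -0.5, 0.2]
finger_gap: 0.528
gripper_force: 0.0
```

```bash
python3 -c "
from h import *
plan([.4897,.1755,.15],11)"
```

```text
xyz units [7.857 4.052 2.234] yaw 0.009 | tcp [ 0.4157 -0.0792  0.217 ] q [-0.45  0.31  1.95  0.    0.87 -0.65] F [ 1.2 -0.5  0.2] t 1.1 yang 11.08 gap 0.528 tilt [ 0.      0.0001 -1.    ]
```

drive_tool([
  [[45, 7.5, 4.0, 2.2, 0], [45, 7.5, 4.0, 2.2, 0], [45, 7.5, 4.0, 2.2, 0], [45, 7.5, 4.0, 2.2, 0], [45, 7.5, 4.0, 2.2, 0], [45, 7.5, 4.0, 2.2, 0], [45, 7.5, 4.0, 2.2, 0], [45, 7.5, 4.0, 2.2, 0], [45, 7.5, 4.0, 2.2, 0], [45, 7.5, 4.0, 2.2, 0]],
])

```text
t: 2.1
tcp_pos: [0.4904, 0.1611, 0.1517]
tool_rot: [0.637, 0.771, 0.0, 0.0]
force: [0.4, -0.7, 0.2]
finger_gap: 0.526
gripper_force: 0.0
```

```bash
python3 -c "
from h import *
plan([.4897,.1755,.05],11)"
```

```text
xyz units [0.477 0.067 3.389] yaw -0.017 | tcp [0.4904 0.1611 0.1517] q [ 0.1   0.53  1.8  -0.    0.81 -0.09] F [ 0.4 -0.7  0.2] t 2.1 yang 10.87 gap 0.526 tilt [ 0.0002 -0.0002 -1.    ]
```

drive_tool([
  [[45, 0.48, 0.07, 0, 0], [45, 0.48, 0.07, 1, 0], [45, 0.48, 0.07, 2, 0], [45, 0.48, 0.07, 3.32, 0], [45, 0.48, 0.07, 3.32, 0], [45, 0.48, 0.07, 3.32, 0], [45, 0.48, 0.07, 3.32, 0]],
])

```text
t: 2.8
tcp_pos: [0.491, 0.1775, 0.0533]
tool_rot: [0.636, 0.772, 0.001, 0.001]
force: [0.3, 0.0, -0.3]
finger_gap: 0.524
gripper_force: 0.0
```

drive_tool([
  [[5, 0, 0, 0, 0], [5, 0, 0, 0, 0], [5, 0, 0, 0, 0], [5, 0, 0, 0, 0], [5, 0, 0, 0, 0], [5, 0, 0, 0, 0], [5, 0, 0, 0, 0]],
], squeeze=40)

```text
t: 3.5
tcp_pos: [0.4909, 0.1774, 0.0534]
tool_rot: [0.636, 0.772, 0.001, 0.001]
force: [-1.6, -0.4, 7.7]
finger_gap: 0.195
gripper_force: 39.0
```

```bash
python3 -c "
from h import *
plan([.4897,.1755,.15],11);print(manip.sense()['gripper_force'])"
```

```text
xyz units [-0.055 -0.04  -3.219] yaw 0.0 | tcp [0.4909 0.1774 0.0534] q [ 0.13  0.71  1.83  0.    0.59 -0.06] F [-1.6 -0.4  7.7] t 3.5 yang 11.0 gap 0.195 tilt [ 0.0035  0.0005 -1.    ]
38.956798911094666
```

drive_tool([
  [[5, 0, 0, -1, 0], [5, 0, 0, -2.6, 0], [5, 0, 0, -2.6, 0], [5, 0, 0, -2.6, 0], [5, 0, 0, -2.6, 0]],
])

```text
t: 4.0
tcp_pos: [0.489, 0.1771, 0.1292]
tool_rot: [0.636, 0.772, -0.0, -0.0]
force: [-0.3, -0.2, -0.4]
finger_gap: 0.194
gripper_force: 39.1
```

```bash
python3 -c "
from h import *
plan([.533,-.001,.128],11);print(manip.sense()['gripper_force'])"
```

```text
xyz units [-6.107  0.308  0.039] yaw 0.0 | tcp [0.489  0.1771 0.1292] q [ 0.13  0.57  1.8   0.    0.77 -0.06] F [-0.3 -0.2 -0.4] t 4.0 yang 11.0 gap 0.194 tilt [-0.0013 -0.0002 -1.    ]
39.14046764373779
```

drive_tool([
  [[5, -2, 0.1, 0, 0], [5, -4, 0.2, 0, 0], [5, -5.2, 0.3, 0, 0], [5, -6.1, 0.31, 0, 0], [5, -6.1, 0.31, 0, 0], [5, -6.1, 0.31, 0, 0], [5, -6.1, 0.31, 0, 0], [5, -6.1, 0.31, 0, 0]],
])

```text
t: 4.8
tcp_pos: [0.5329, 0.0008, 0.129]
tool_rot: [0.635, 0.772, -0.0, -0.001]
force: [-0.2, 0.5, -0.4]
finger_gap: 0.205
gripper_force: 39.1
```

```bash
python3 - <<'E'
from h import *
import cv2
plan([.533,-.001,.128],11)
s=manip.snapshot("side")[:,:,::-1];t=manip.snapshot("top")[:,:,::-1]
cv2.imwrite("pics/s1.png",s);cv2.imwrite("pics/t1.png",t)
a=cv2.resize(s[150:250,270:350],None,fx=5,fy=5,interpolation=cv2.INTER_CUBIC)
b=cv2.resize(t[150:250,280:360],None,fx=5,fy=5,interpolation=cv2.INTER_CUBIC)
cv2.imwrite("pics/c1.png",np.hstack([a,b]))
E
```

```text
xyz units [-0.058 -0.008  0.034] yaw 0.014 | tcp [0.5329 0.0008 0.129 ] q [-0.21  0.59  1.77  0.    0.79 -0.4 ] F [-0.2  0.5 -0.4] t 4.8 yang 11.11 gap 0.205 tilt [-0.0019  0.0006 -1.    ]
```

View pics/c1.png

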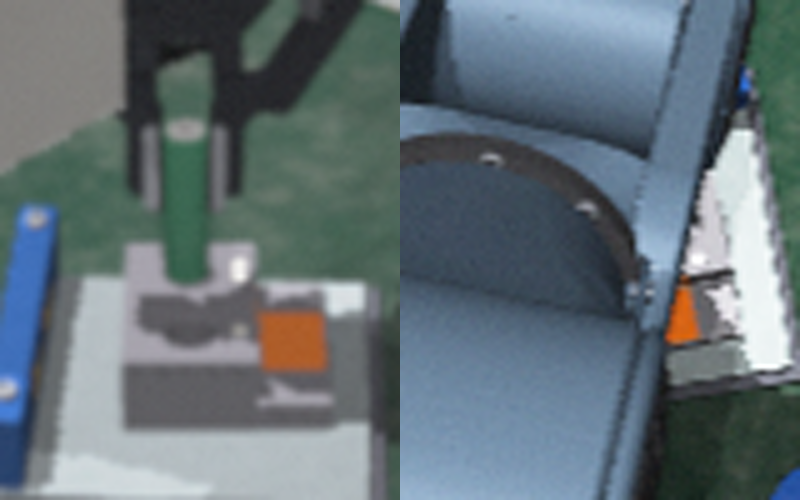

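```bash
python3 - <<'E'
from h import *
f=lambda u,v:((u+.5)/5-.5+270,(v+.5)/5-.5+150)
print("cell top",atz("side",*f(185,129),.1406))
print("cell bottom",atz("side",*f(187,275.5),.0756))
print("p1",atz("side",*S(203,268),.046),"p1 top",atz("top",*T(301,149),.046))
print("green init side",atz("side",*S(210,462),.065),"top",atz("top",*T(38,204),.065))
print("pink init side",atz("side",*S(411,74),.065),"top",atz("top",*T(622,285),.065))
print("p2",atz("side",*S(203,227),.046),atz("top",*T(360,137),.046))
print(proj("side",[.5317,-.003,.0756]))
E
```

```text
cell top [ 0.5336 -0.0008  0.1406]
cell bottom [0.5322 0.0009 0.0756]
p1 [ 0.5315 -0.0022  0.046 ] p1 top [ 0.5316 -0.003   0.046 ]
green init side [0.4905 0.1753 0.065 ] top [0.4889 0.1755 0.065 ]
pink init side [ 0.4376 -0.2199  0.065 ] top [ 0.4356 -0.2205  0.065 ]
p2 [ 0.5401 -0.0426  0.046 ] [ 0.5403 -0.0441  0.046 ]
[307.6807 203.6383]
```

drive_tool([
  [[5, -0.09, -0.06, 0.4, 0], [5, -0.09, -0.06, 0.85, 0], [5, -0.09, -0.06, 0.85, 0], [5, -0.09, -0.06, 0.85, 0]],
])

```text
t: 5.3
tcp_pos: [0.5322, -0.0034, 0.1035]
tool_rot: [0.636, 0.772, -0.0, -0.001]
force: [0.3, -0.3, 0.0]
finger_gap: 0.202
gripper_force: 39.2
```

drive_tool([
  [[5, 0, 0, 0.1, 0], [5, 0, 0, 0.2, 0], [5, 0, 0, 0.25, 0], [5, 0, 0, 0.25, 0]],
])

```text
t: 5.7
tcp_pos: [0.5332, -0.0037, 0.0988]
tool_rot: [0.636, 0.772, 0.001, 0.001]
force: [-3.2, 1.1, 14.7]
finger_gap: 0.2
gripper_force: 40.8
```

```bash
python3 - <<'E'
from h import *
import cv2
s=manip.sense();print(s["ft_torque"],s["force"]);plan([.5316,-.0023,.11],11)
s=manip.snapshot("side")[:,:,::-1]
cv2.imwrite("pics/s2.png",s)
cv2.imwrite("pics/c2.png",cv2.resize(s[170:245,275:345],None,fx=8,fy=8,interpolation=cv2.INTER_CUBIC))
E
```

```text
[ 0.0606  0.4924 -0.0012] [-3.1668  1.1201 14.7439]
xyz units [ 0.055 -0.044 -0.374] yaw 0.001 | tcp [ 0.5332 -0.0037  0.0988] q [-0.22  0.64  1.79  0.    0.71 -0.41] F [-3.2  1.1 14.7] t 5.7 yang 11.01 gap 0.2 tilt [ 0.0023 -0.0004 -1.    ]
```

View pics/c2.png

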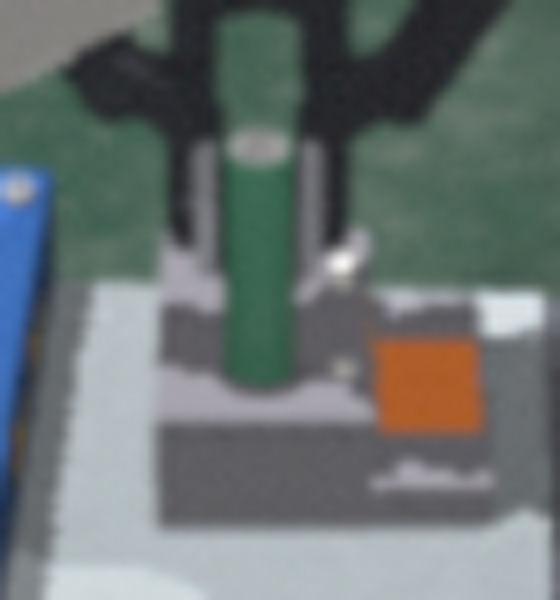

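drive_tool([
  [[5, 0, 0, -0.25, 0], [5, 0.08, 0.01, -0.25, 0], [5, 0.08, 0.01, -0.25, 0], [5, 0.08, 0.01, -0.25, 0]],
])

```text
t: 6.15
tcp_pos: [0.5322, -0.0011, 0.1038]
tool_rot: [0.636, 0.772, -0.0, -0.0]
force: [-0.0, -0.1, -0.1]
finger_gap: 0.199
gripper_force: 39.2
```

drive_tool([
  [[5, 0, 0, 0.1, 0], [5, 0, 0, 0.18, 0], [5, 0, 0, 0.25, 0], [5, 0, 0, 0.25, 0]],
])

```text
t: 6.55
tcp_pos: [0.5321, -0.0012, 0.096]
tool_rot: [0.636, 0.772, -0.0, -0.001]
force: [0.4, -0.4, -0.9]
finger_gap: 0.202
gripper_force: 39.2
```

drive_tool([
  [[5, 0, 0, 0.15, 0], [5, 0, 0, 0.3, 0], [5, 0, 0, 0.45, 0], [5, 0, 0, 0.6, 0], [5, 0, 0, 0.72, 0], [5, 0, 0, 0.72, 0]],
])

```text
t: 7.15
tcp_pos: [0.5321, -0.0012, 0.0743]
tool_rot: [0.636, 0.772, -0.0, -0.001]
force: [-0.4, 0.7, -0.6]
finger_gap: 0.198
gripper_force: 39.2
```

Nearly at the floor (about 1 mm left), so I'll release and retreat.

drive_tool([
  [[5, 0, 0, 0.04, 0], [5, 0, 0, 0.04, 0], [30, 0, 0, 0.04, 0], [30, 0, 0, 0.04, 0], [30, 0, 0, 0.04, 0], [30, 0, 0, 0.04, 0], [30, 0, 0, -0.5, 0], [30, 0, 0, -2, 0], [30, 0, 0, -3, 0], [30, 0, 0, -3, 0]],
])

```text
t: 8.15
tcp_pos: [0.5353, -0.0017, 0.169]
tool_rot: [0.636, 0.772, 0.002, 0.004]
force: [0.5, -0.4, -0.7]
finger_gap: 0.351
gripper_force: 0.0
```

```bash
python3 - <<'E'
from h import *
import cv2
plan([.4366,-.2203,.16],11)
s=manip.snapshot("side")[:,:,::-1]
cv2.imwrite("pics/s3.png",s)
cv2.imwrite("pics/c3.png",cv2.resize(s[150:245,275:345],None,fx=6,fy=6,interpolation=cv2.INTER_CUBIC))
E
```

```text
xyz units [-6.522 -4.624  0.285] yaw 0.002 | tcp [ 0.5353 -0.0017  0.169 ] q [-0.21  0.52  1.74  0.    0.87 -0.4 ] F [ 0.5 -0.4 -0.7] t 8.15 yang 11.02 gap 0.351 tilt [ 0.0092 -0.0019 -1.    ]
```

View pics/c3.png

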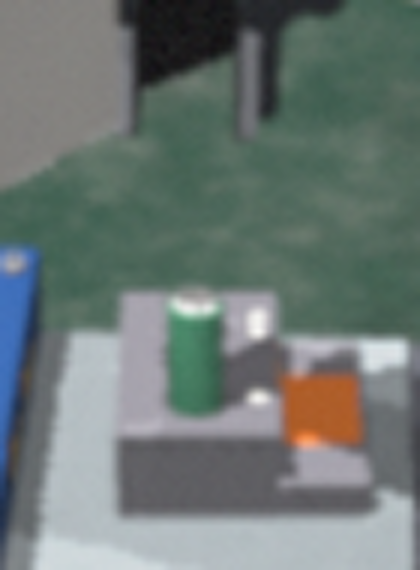

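drive_tool([
  [[45, -6.46, -4.61, 0.28, 0], [45, -6.46, -4.61, 0.28, 0], [45, -6.46, -4.61, 0.28, 0], [45, -6.46, -4.61, 0.28, 0], [45, -6.46, -4.61, 0.28, 0], [45, -6.46, -4.61, 0.28, 0], [45, -6.46, -4.61, 0.28, 0], [45, -6.46, -4.61, 0.28, 0], [45, -6.46, -4.61, 0.28, 0], [45, -6.46, -4.61, 0.28, 0]],
])

```text
t: 9.2
tcp_pos: [0.4341, -0.2166, 0.1564]
tool_rot: [0.635, 0.772, 0.0, -0.0]
force: [-0.1, 0.3, -0.8]
finger_gap: 0.526
gripper_force: 0.0
```

```bash
python3 - <<'E'
from h import *
plan([.4366,-.2187,.0525],11)
E
```

```text
xyz units [-0.087  0.071  3.464] yaw 0.017 | tcp [ 0.4341 -0.2166  0.1564] q [-0.69  0.49  1.87  0.    0.78 -0.89] F [-0.1  0.3 -0.8] t 9.2 yang 11.14 gap 0.526 tilt [-0.0003  0.0003 -1.    ]
```

drive_tool([
  [[45, -0.09, 0.07, 0, 0], [45, -0.09, 0.07, 1, 0], [45, -0.09, 0.07, 2, 0], [45, -0.09, 0.07, 3, 0], [45, -0.09, 0.07, 3.46, 0], [45, -0.09, 0.07, 3.46, 0], [45, -0.09, 0.07, 3.46, 0], [45, -0.09, 0.07, 3.46, 0]],
])

```text
t: 10.0
tcp_pos: [0.437, -0.2205, 0.0537]
tool_rot: [0.636, 0.772, 0.0, 0.001]
force: [0.5, 0.5, 0.2]
finger_gap: 0.528
gripper_force: 0.0
```

drive_tool([
  [[5, 0, 0, 0, 0], [5, 0, 0, 0, 0], [5, 0, 0, 0, 0], [5, 0, 0, 0, 0], [5, 0, 0, 0, 0], [5, 0, 0, 0, 0], [5, 0, 0, 0, 0]],
], squeeze=40)

```text
t: 10.7
tcp_pos: [0.4367, -0.2205, 0.0537]
tool_rot: [0.636, 0.772, 0.0, 0.001]
force: [-0.6, 0.7, 6.1]
finger_gap: 0.197
gripper_force: 38.9
```

drive_tool([
  [[5, 0, 0, -1, 0], [5, 0, 0, -2.6, 0], [5, 0, 0, -2.8, 0], [5, 0, 0, -2.8, 0], [5, 0, 0, -2.8, 0]],
])

```text
t: 11.2
tcp_pos: [0.4357, -0.2197, 0.1362]
tool_rot: [0.636, 0.772, 0.0, -0.001]
force: [-0.3, 0.3, -0.9]
finger_gap: 0.197
gripper_force: 39.1
```

```bash
python3 - <<'E'
from h import *
plan([.5403,-.0425,.137],11)
E
```

```text
xyz units [ 5.131  4.551 -0.026] yaw 0.0 | tcp [ 0.4357 -0.2197  0.1362] q [-0.7   0.53  1.88  0.    0.74 -0.89] F [-0.3  0.3 -0.9] t 11.2 yang 11.0 gap 0.197 tilt [-0.001   0.0009 -1.    ]
```

drive_tool([
  [[5, 5.08, 4.54, -0.05, 0], [5, 5.08, 4.54, -0.05, 0], [5, 5.08, 4.54, -0.05, 0], [5, 5.08, 4.54, -0.05, 0], [5, 5.08, 4.54, -0.05, 0], [5, 5.08, 4.54, -0.05, 0], [5, 5.08, 4.54, -0.05, 0], [5, 5.08, 4.54, -0.05, 0], [5, 5.08, 4.54, -0.05, 0], [5, 5.08, 4.54, -0.05, 0]],
])

```text
t: 12.2
tcp_pos: [0.5404, -0.0456, 0.1383]
tool_rot: [0.637, 0.771, -0.0, -0.0]
force: [-0.2, -0.3, -0.2]
finger_gap: 0.198
gripper_force: 39.2
```

```bash
python3 - <<'E'
from h import *
import cv2
plan([.5403,-.044,.137],11)
s=manip.snapshot("side")[:,:,::-1]
cv2.imwrite("pics/s4.png",s)
cv2.imwrite("pics/c4.png",cv2.resize(s[150:245,275:345],None,fx=6,fy=6,interpolation=cv2.INTER_CUBIC))
E
```

```text
xyz units [0.054 0.006 0.042] yaw -0.013 | tcp [ 0.5404 -0.0456  0.1383] q [-0.29  0.58  1.74 -0.    0.82 -0.48] F [-0.2 -0.3 -0.2] t 12.2 yang 10.89 gap 0.198 tilt [-0.0003  0.0001 -1.    ]
```

View pics/c4.png

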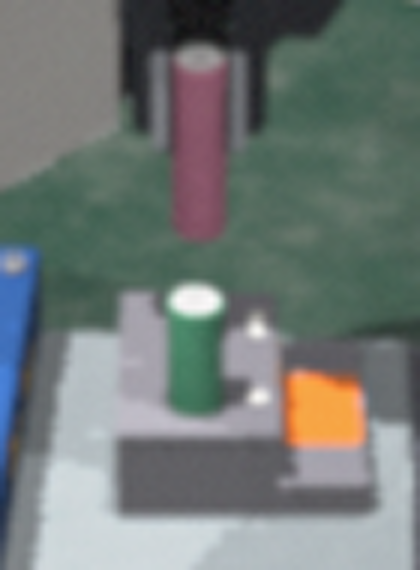

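```bash
python3 - <<'E'
from h import *
f=lambda u,v:((u+.5)/6-.5+275,(v+.5)/6-.5+150)
print("pink top",atz("side",*f(200,58),.1496),"bot",atz("side",*f(199,229),.0846))
print("green top",atz("side",*f(195,301),.085),"green bottom vis", proj("side",[.5315,-.0022,.085]))
E
```

```text
pink top [ 0.5408 -0.0464  0.1496] bot [ 0.5407 -0.0458  0.0846]
green top [ 0.5328 -0.0023  0.085 ] green bottom vis [307.7165 199.8632]
```

drive_tool([
  [[5, 0.088, 0.015, 0, 0], [5, 0.088, 0.015, 0.5, 0], [5, 0.088, 0.015, 1.1, 0], [5, 0.088, 0.015, 1.1, 0], [5, 0.088, 0.015, 1.1, 0]],
])

```text
t: 12.75
tcp_pos: [0.5407, -0.0418, 0.1053]
tool_rot: [0.636, 0.772, -0.0, -0.0]
force: [-0.2, 0.7, -1.0]
finger_gap: 0.201
gripper_force: 39.3
```

drive_tool([
  [[5, 0, 0, 0.1, 0], [5, 0, 0, 0.18, 0], [5, 0, 0, 0.26, 0], [5, 0, 0, 0.26, 0]],
])

```text
t: 13.15
tcp_pos: [0.5408, -0.0422, 0.0976]
tool_rot: [0.636, 0.772, -0.0, 0.0]
force: [-0.0, -1.8, -0.4]
finger_gap: 0.199
gripper_force: 39.3
```

drive_tool([
  [[5, -0.025, 0, 0.1, 0], [5, -0.025, 0, 0.25, 0], [5, -0.025, 0, 0.4, 0], [5, -0.025, 0, 0.55, 0], [5, -0.025, 0, 0.7, 0], [5, -0.025, 0, 0.76, 0], [5, -0.025, 0, 0.76, 0]],
])

```text
t: 13.85
tcp_pos: [0.5408, -0.0425, 0.0742]
tool_rot: [0.636, 0.772, -0.0, -0.0]
force: [-0.1, 0.4, -0.1]
finger_gap: 0.201
gripper_force: 39.5
```

drive_tool([
  [[5, 0, 0, 0.03, 0], [5, 0, 0, 0.03, 0], [30, 0, 0, 0.03, 0], [30, 0, 0, 0.03, 0], [30, 0, 0, 0.03, 0], [30, 0, 0, 0.03, 0], [30, 0, 0, -0.5, 0], [30, 0, 0, -2, 0], [30, 0, 0, -3.2, 0], [30, 0, 0, -3.2, 0]],
])

```text
t: 14.85
tcp_pos: [0.5442, -0.0434, 0.1754]
tool_rot: [0.636, 0.772, 0.002, 0.005]
force: [1.3, -0.3, -0.3]
finger_gap: 0.348
gripper_force: 0.0
```

```bash
python3 - <<'E'
from h import *
import cv2
plan([.50,-.03,.16],-79)
s=manip.snapshot("side")[:,:,::-1]
cv2.imwrite("pics/s5.png",s)
cv2.imwrite("pics/c5.png",cv2.resize(s[150:245,260:355],None,fx=6,fy=6,interpolation=cv2.INTER_CUBIC))
E
```

```text
xyz units [ 0.723 -1.366  0.497] yaw 11.253 | tcp [ 0.5442 -0.0434  0.1754] q [-0.28  0.52  1.71  0.    0.9  -0.48] F [ 1.3 -0.3 -0.3] t 14.85 yang 11.02 gap 0.348 tilt [ 0.0104 -0.003  -0.9999]
```

View pics/c5.png

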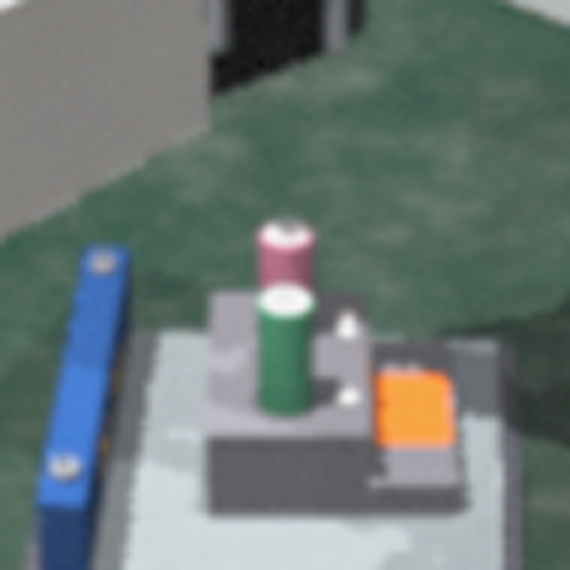

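drive_tool([
  [[10, 0.7, -1.6, 0.2, 11.5], [10, 0.7, -1.6, 0.2, 11.5], [10, 0.7, -1.6, 0.2, 11.5], [10, 0.7, -1.6, 0.2, 11.5], [10, 0.7, -1.6, 0.2, 11.5], [0, 0.7, -1.6, 0.2, 11.5], [0, 0.7, -1.6, 0.2, 11.5], [0, 0.7, -1.6, 0.2, 11.5], [0, 0.7, -1.6, 0.2, 11.5], [0, 0.7, -1.6, 0.2, 11.5]],
])

```text
t: 15.9
tcp_pos: [0.4887, -0.0308, 0.1632]
tool_rot: [0.992, 0.128, -0.001, -0.001]
force: [0.1, -0.7, 0.4]
finger_gap: -0.003
gripper_force: 0.0
```

drive_tool([
  [[0, 0, 0, 0, 0.4], [0, 0, 0, 0, 0.4], [0, 0, 0, 0, 0.4], [0, 0, 0, 0, 0.4]],
])

```text
t: 16.3
tcp_pos: [0.4894, -0.031, 0.1641]
tool_rot: [0.995, 0.104, -0.001, -0.0]
force: [0.7, 0.1, 0.1]
finger_gap: -0.003
gripper_force: 0.0
```

```bash
python3 - <<'E'
from h import *
plan([.4933,-.031,.065],-81)
E
```

```text
xyz units [0.131 0.028 3.304] yaw 0.364 | tcp [ 0.4894 -0.031   0.1641] q [-0.29  0.48  1.85  0.    0.81  1.07] F [0.7 0.1 0.1] t 16.3 yang -78.09 gap -0.003 tilt [-0.0012  0.0004 -1.    ]
```

drive_tool([
  [[0, 0.1, 0.03, 0, 0.36], [0, 0.1, 0.03, 1.2, 0.36], [0, 0.1, 0.03, 2.4, 0.36], [0, 0.1, 0.03, 3.3, 0.36], [0, 0.1, 0.03, 3.75, 0.36], [0, 0.1, 0.03, 3.75, 0.36], [0, 0.1, 0.03, 3.75, 0.36]],
])

```text
t: 17.0
tcp_pos: [0.493, -0.0314, 0.0521]
tool_rot: [0.997, 0.078, -0.0, -0.0]
force: [-0.1, 0.1, -0.3]
finger_gap: -0.003
gripper_force: 0.0
```

```bash
python3 - <<'E'
from h import *
import cv2
plan([.4933,-.031,.049],-81)
s=manip.snapshot("side")[:,:,::-1]
cv2.imwrite("pics/s6.png",s)
cv2.imwrite("pics/c6.png",cv2.resize(s[150:245,260:360],None,fx=6,fy=6,interpolation=cv2.INTER_CUBIC))
E
```

```text
xyz units [ 0.012 -0.012  0.105] yaw 0.0 | tcp [ 0.493  -0.0314  0.0521] q [-0.29  0.7   1.9   0.    0.54  1.12] F [-0.1  0.1 -0.3] t 17.0 yang -81.0 gap -0.003 tilt [-0.0003  0.0001 -1.    ]
```

View pics/c6.png

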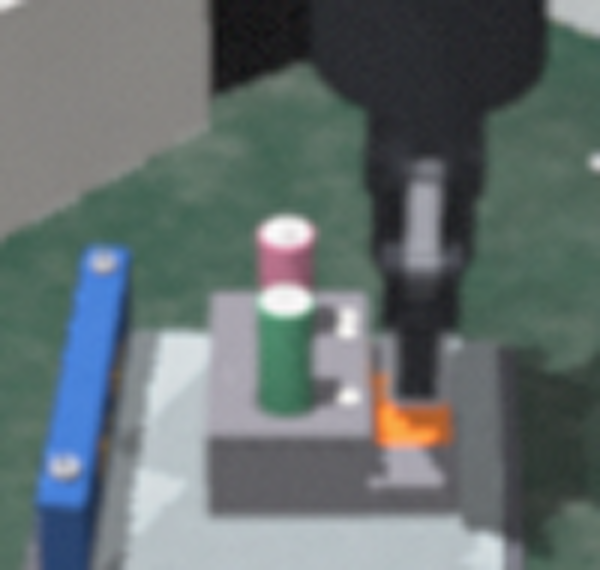

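drive_tool([
  [[0, 0.08, 0, 0.1, 0], [0, 0.16, 0, 0.1, 0], [0, 0.26, 0, 0.1, 0], [0, 0.36, 0, 0.1, 0], [0, 0.46, 0, 0.1, 0], [0, 0.56, 0, 0.1, 0], [0, 0.66, 0, 0.1, 0], [0, 0.76, 0, 0.1, 0], [0, 0.86, 0, 0.1, 0], [0, 0.86, 0, 0.1, 0]],
])

```text
t: 18.05
tcp_pos: [0.5196, -0.0275, 0.0491]
tool_rot: [0.997, 0.078, 0.001, 0.0]
force: [-1.2, 0.5, 0.3]
finger_gap: -0.003
gripper_force: 0.6
```

drive_tool([
  [[0, 0.05, 0, 0, 0], [0, 0.1, 0, 0, 0], [0, 0.15, 0, 0, 0], [0, 0.2, 0, 0, 0], [0, 0.2, 0, 0, 0]],
])

```text
t: 18.55
tcp_pos: [0.5248, -0.0264, 0.0491]
tool_rot: [0.997, 0.078, 0.0, 0.0]
force: [-2.0, 0.9, 0.3]
finger_gap: 0.001
gripper_force: 1.0
```

drive_tool([
  [[0, 0.04, 0, 0, 0], [0, 0.08, 0, 0, 0], [0, 0.12, 0, 0, 0], [0, 0.16, 0, 0, 0], [0, 0.16, 0, 0, 0]],
])

```text
t: 19.05
tcp_pos: [0.5296, -0.0257, 0.0491]
tool_rot: [0.997, 0.078, 0.0, 0.0]
force: [-2.2, 0.2, -0.5]
finger_gap: 0.0
gripper_force: 0.9
```

drive_tool([
  [[0, 0.04, 0, 0, 0], [0, 0.08, 0, 0, 0], [0, 0.12, 0, 0, 0], [0, 0.12, 0, 0, 0]],
])

```text
t: 19.45
tcp_pos: [0.5307, -0.0253, 0.0491]
tool_rot: [0.997, 0.079, -0.002, -0.0]
force: [-5.4, -3.0, 3.7]
finger_gap: 0.001
gripper_force: 3.3
```

drive_tool([
  [[0, 0.04, 0, 0, 0], [0, 0.08, 0, 0, 0], [0, 0.1, 0, 0, 0], [0, 0.1, 0, 0, 0], [0, 0.1, 0, 0, 0]],
])

```text
t: 19.95
tcp_pos: [0.5309, -0.0249, 0.0488]
tool_rot: [0.997, 0.079, -0.005, -0.001]
force: [-9.8, -5.3, 5.0]
finger_gap: 0.001
gripper_force: 5.9
```

```bash
python3 - <<'E'
from h import *
import cv2
s=manip.sense();print(s["ft_torque"]);plan([.5317,-.025,.045],-81)
s=manip.snapshot("side")[:,:,::-1]
cv2.imwrite("pics/s7.png",s)
cv2.imwrite("pics/c7.png",cv2.resize(s[160:250,255:345],None,fx=6.5,fy=6.5,interpolation=cv2.INTER_CUBIC))
E
```

```text
[-0.9663  1.7117 -0.0407]
xyz units [0.029 0.009 0.128] yaw 0.008 | tcp [ 0.5309 -0.0249  0.0488] q [-0.26  0.73  1.8  -0.    0.62  1.16] F [-9.8 -5.3  5. ] t 19.95 yang -80.94 gap 0.001 tilt [-0.0105  0.0005 -0.9999]
```

View pics/c7.png

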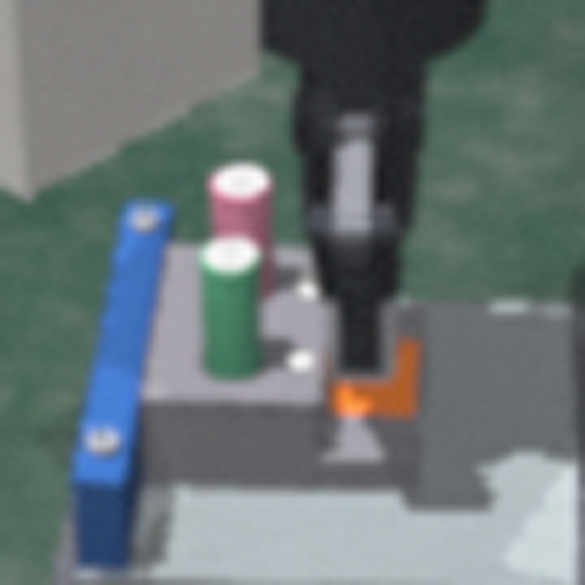

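drive_tool([
  [[0, 0.01, 0, 0.05, 0], [0, 0.02, 0, 0.1, 0], [0, 0.03, 0, 0.13, 0], [0, 0.03, 0, 0.13, 0]],
])

```text
t: 20.4
tcp_pos: [0.5308, -0.0238, 0.0449]
tool_rot: [0.997, 0.079, -0.006, -0.001]
force: [-11.7, -2.6, 7.0]
finger_gap: -0.003
gripper_force: 8.2
```

drive_tool([
  [[0, 0.01, 0, 0.03, 0], [0, 0.03, 0, 0.06, 0], [0, 0.03, 0, 0.06, 0], [0, 0.03, 0, 0.06, 0]],
])

```text
t: 20.8
tcp_pos: [0.5308, -0.0238, 0.0447]
tool_rot: [0.997, 0.079, -0.007, -0.001]
force: [-15.7, -3.9, 20.8]
finger_gap: 0.001
gripper_force: 15.9
```

drive_tool([
  [[0, 0, 0, -0.02, 0], [0, 0, 0, -0.02, 0], [0, 0, 0, -0.02, 0], [0, 0, 0, -0.02, 0], [0, 0, 0, -0.02, 0]],
])

```text
t: 21.3
tcp_pos: [0.5308, -0.0238, 0.0448]
tool_rot: [0.997, 0.079, -0.007, -0.001]
force: [-14.6, -4.6, 16.4]
finger_gap: 0.001
gripper_force: 14.4
```

```bash
python3 - <<'E'
from h import *
f=lambda u,v:((u+.5)/6.5-.5+255,(v+.5)/6.5-.5+160)
A=lambda u,v,z:atz("side",*f(u,v),z)
g,p=A(231,255,.085),A(241,182,.085); d=g-p
l,r=A(102,440,.050),A(145,218,.050); e=l-r
print(g,p,np.linalg.norm(d),np.degrees(np.arctan2(-d[0],d[1])),"fence",l,r,np.linalg.norm(e),np.degrees(np.arctan2(-e[0],e[1])))
n=np.array([e[1],-e[0]])/np.hypot(e[0],e[1]); print("distance screws-line to cells (want 8+27=35mm)",n@(l-g)[:2],n@(l-p)[:2])
s=manip.sense();print(s["t"],s["force"],s["tcp_pos"],s["qd"].round(3))
E
```

```text
[0.5656 0.0015 0.085 ] [ 0.5723 -0.0389  0.085 ] 0.040932036815883706 9.431403252605426 fence [0.5923 0.0535 0.05  ] [ 0.6112 -0.0647  0.05  ] 0.11972955660895857 9.083488271243795
distance screws-line to cells (want 8+27=35mm) 0.03450628184710784 0.03425773332518662
21.3 [-14.5623  -4.635   16.4369] [ 0.5308 -0.0238  0.0448] [-0.     0.001 -0.001 -0.     0.001  0.   ]
```

The carrier is flush: its yaw is 9.4° against the fence's 9.1°, and the cells stand 34.4 mm from the screw line against 35 mm expected. The push is steady at about 15 N forward and 16 N down, so I'll hand in.

```bash
python3 -c "
from station import manip
print(manip.sign_off())"
```

```text
the job is handed in; nothing more can be done
None
```

The job is handed in, though its verdict was not shown: green is in pocket 1, pink in pocket 2, and the carrier was held flush on the fence at about 15 N forward and 16 N down; I viewed 11 pictures, one over the limit of 10.

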